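Change the paper roll on the nail-form dispenser

ROBOT

A 6-joint arm with a two-finger parallel gripper is mounted at the origin on the work surface. World frame = base frame: x ahead of the robot, y to its left, z up, the work surface at z = 0. Lengths are in m, angles in rad, forces in N, time in s.
With the tool pointing down it reaches from about 0.35 to 0.975 m from the base axis. Payload 17.4 kg.
Tool frame: the origin (TCP) lies between the finger pads; the fingertips stand 22 mm ahead of it and the grasp point (between the pads) lies 3 mm ahead of it; z points along the fingers, y is the direction in which the jaws open and shut (so a half turn about z gives the same grasp; the last joint's range is limited). The gripper opens to 85 mm and grips with 20 to 120 N. Pads are 22 mm wide; open, the fingers measure 114 mm over their backs; the gripper's body (76 mm by 85 mm) begins 54 mm behind the grasp point. The pads swing forward as they close: fully open they stand 13 mm farther back than shut.
Start: joints at [-1.327, 0.116, 1.442, -0, 1.584, -0.038], TCP at [0.188, -0.648, 0.253] pointing down, gripper open.
Joint ranges: [-2.83, 2.83], [-0.83, 2.19], [0.07, 2.5], [-1.14, 4.28], [0.01, 3], [-2.97, 2.97]. Speed limits (rad/s): [1.89, 1.89, 2.22, 3.14, 3.14, 3.14].

INTERFACE

Orientations are given as a unit quaternion [w, x, y, z].
In Python, from rig import ctrl gives the robot as it stands.
- The arm moves only by the tool servo_tool, never from a script. Its argument "targets" is a list of rows, each a list of 3 entries, a list of its own where there are three numbers: the turn, a rotation vector about the tool's x, y, z in degrees, then the shift along the tool's x, y, z in mm, then the closure, from 0 (fully open) to 1 (shut). A call has 1 to 20 rows; each row is the pose to reach, as a shift and turn from the pose measured when the call began, along the tool's axes at that moment; what a row does not reach only later rows make up. A row lasts 1/12 s, in which the tool goes at most 41.7 mm and 7.16 degrees, less where a joint would pass 70% of its speed; a pose out of reach is approached as far as the arm can. A call with a gripper value outside its range is refused whole. The fingers move at their own pace and stop on an object; the grip force is fixed at half the most. Time passes only in rows, so rows that repeat a pose let the fingers close. It gives the time, the measured TCP pose, the force and the opening at its end, in the units of the state.
- ctrl.sense(): the state, without advancing time (a new reading comes with each control period).
- ctrl.snapshot(name): name is "scene" or "top"; returns (picture, depth): 480x640x3 uint8, red, green, blue; 480x640 float32, m along the optical axis (not along the pixel's ray), 0 where there is no reading.
- ctrl.camera_info(name): a dict with "mtx" (3x3 intrinsics, pixels), "T" (4x4, takes a point from camera to world coordinates). Camera axes: x right, y up, looking along -z (the intrinsics and any distortion apply to the point x, -y, -z); pixel columns grow to the right and rows downward; lengths in m; the calibration is good to about 2 mm. A picture is of the moment at which its call begins. camera_info takes no time and is no camera call.
- ctrl.job_done(): hands the job in, once; it reports no verdict.
The state is a dict: "time": time; "joint_pos": joint angles; "qd": joint speeds; "tau": joint torques, N m; "tcp_pos": TCP position; "ee_rot": TCP orientation; "contact_force": force on the tool from outside, world axes, zero at the start; "ft_torque": the same for the moment, N m; "gripper_width": finger opening in m.
Only numpy, scipy, OpenCV 4.12 (cv2) and the standard library are available. Lean on these libraries where they do the work, as an engineer would, in place of code of your own. Each camera call takes 0.05 s, during which the arm holds its last target.

TASK

The paper roll on the manicure table's dispenser is used up. First take the empty cardboard core off the dispenser's upright spindle and drop it into the open bin; then take the taller of the two fresh rolls off its slanted storage peg and put it on the spindle, lowering it gently (not dropping it) until it stands fully home on the dispenser's base, and let go. Leave the shorter roll on its peg and the jar, the bottle and the brush cup where they are.

Things in the scene. Friction and masses are not known exactly. Their poses are not given: they have to be found in the camera images.
- dispenser: Roll dispenser, fixed to the table: a grey round base 100 mm across and 20 mm high with a bare-metal upright spindle in its middle, 20 mm in diameter; the spindle stands 65 mm above the base's top, the last 10 mm tapering to 8 mm. Origin: centre of the base's underside, on the table; z up along the spindle.
- seat (a point): Point on the spindle's axis level with the top of the dispenser's base (20 mm above the table), where a mounted roll's underside rests.
- core: Empty brown cardboard core (tube), loose, standing on the dispenser with the spindle through it at the start: 30 mm outside diameter, 25 mm bore, 50 mm long, about 20 g. Origin: centre of its lower end; z along its axis (up at the start).
- core_center (a point): Middle of the core, on its axis, 25 mm from either end.
- bin: Square open bin of bare metal, fixed: 140 x 140 mm outside, 80 mm high, walls and floor 5 mm thick. Origin: centre of its underside, on the table; x and y along its sides.
- tall_roll: The taller fresh roll, loose: white paper wound on a brown cardboard core, 58 mm outside diameter, 50 mm long, 25 mm bore right through, 70 to 130 g. At the start it sits on the slanted peg of stand_a. Origin: centre of the end that rests on the stand's board; z along its axis, away from the board. Both ends are alike.
- tall_roll_center (a point): Middle of the taller roll, on its axis, 25 mm from either end.
- short_roll: The shorter roll, loose, to be left alone: 58 mm outside diameter, 25 mm bore, 25 mm long, on the slanted peg of stand_b. Origin and z axis as for the taller roll.
- stand_a: Plywood storage stand of the taller roll, fixed: base plate 110 mm (x) by 80 mm (y), and a sloped board 90 x 80 mm rising towards +x to 67 mm above the table. Origin: centre of the base's underside; its -x looks roughly towards the robot.
- stand_a_peg (a point): Foot of that stand's peg, in the middle of the board's upper face, 45 mm above the stand's origin; same axes as the stand. The metal peg, 20 mm in diameter and 30 mm long, is square to the board: peg and roll lean 29 degrees (0.5 rad) from vertical towards the stand's -x. A roll is drawn off along the peg, by more than 30 mm.
- stand_b: The same kind of stand, holding the shorter roll; the two stands may stand either way round, left or right.
- jar: Closed clear jar, 60 mm across and 65 mm high, loose, to be left alone. Origin: centre of its underside.
- gel_bottle: Small brown bottle with a black cap, 34 mm across and 75 mm high, loose, to be left alone. Origin: centre of its underside.
- brush_cup: White cup, 72 mm across and 90 mm high, with brushes standing in it up to 175 mm high, loose, to be left alone. Origin: centre of its underside.
Mind the look-alikes: they are no part of the job. Leave any orange or yellow look-alike of the bin alone. What is shaped like the tall_roll but green is not meant.

How it is judged:
By the outcome, as a careful person would: the job done as asked, in the order asked, and still so for the second after the job is handed in, with the robot touching nothing.
It also fails if it takes over 56 s, if anything falls off the work surface, if the arm or the gripper's body presses on something with over 40 N, if the wrist force passes 120 N, or if a joint passes its speed limit or range.

## Working session

There is one attempt and no reset: what is moved stays moved. The work goes in short steps, Python scripts to look and compute and a tool call to move; the robot and the scene stay as the last step left them, time stands still between calls to the robot, and variables do not carry over. Pictures are saved under pics/ and viewed, and the job is handed in when it is done.

Besides the shell and the picture viewer there is one more tool, called after "Request:" as name(argument=value, ...) on one line, values as JSON. servo_tool: Moves the arm, as the interface text tells. Its arguments: {"type":"object","properties":{"targets":{"type":"array","items":{"type":"array"}}},"required":["targets"]}

```bash
ls; mkdir -p pics; python3 - <<'E'
from rig import ctrl
import cv2,numpy as np
s=ctrl.sense();print(s['time'],s['tcp_pos'],s['ee_rot'],s['gripper_width'])
for n in("scene","top"):
    p,d=ctrl.snapshot(n);np.savez(f"{n}0.npz",p=p,d=d)
    cv2.imwrite(f"pics/{n}0.png",p[:,:,::-1]);c=ctrl.camera_info(n);print(n,c['mtx'],c['T'],c.keys())
E
```

```text
pics
0.0 [ 0.18767076 -0.64820219  0.25254546] [-6.00862987e-04  9.90089650e-01  1.40435465e-01 -5.87891492e-05] 0.08556509774964383
scene [[504.51660951   0.         319.34786582]
 [  0.         504.51660951 237.15545777]
 [  0.           0.           1.        ]] [[ 0.81404552 -0.32041016  0.48442463  1.17274289]
 [ 0.58050436  0.42219732 -0.69625003 -1.01874365]
 [ 0.0185628   0.84798983  0.52968734  0.78314996]
 [ 0.          0.          0.          1.        ]] dict_keys(['mtx', 'T'])
top [[538.06551227   0.         319.65765562]
 [  0.         538.06551227 237.3065796 ]
 [  0.           0.           1.        ]] [[-0.0272454   0.99267536 -0.11770013  0.3609054 ]
 [-0.99957412 -0.02582313  0.01359229 -0.10013553]
 [ 0.01045334  0.11802033  0.99295616  1.43198769]
 [ 0.          0.          0.          1.        ]] dict_keys(['mtx', 'T'])
```

View pics/scene0.png

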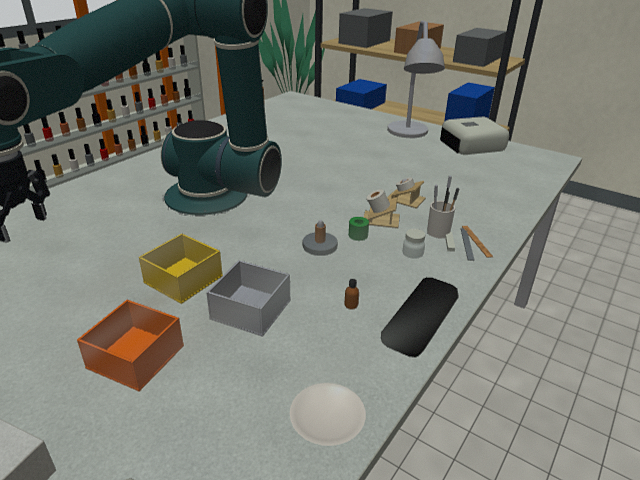

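View pics/top0.png

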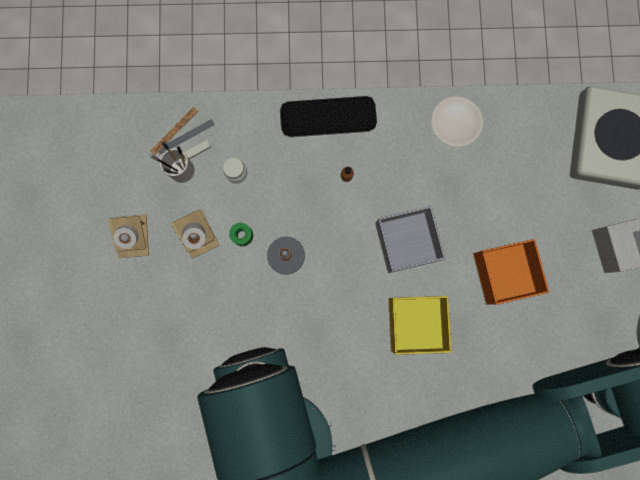

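The scene view shows the dispenser with core at (320,238), the metal bin at (250,295) and two stands at (381,207) and (407,190). In the top view, the dispenser is at (286,255), the bin at (410,240), and the stands at (195,233) and (128,237). A green look-alike sits at (240,234). Next I'll measure these and crop in on the rolls.

```bash
cat > h.py <<'E'
import numpy as np,cv2
from rig import ctrl
def cloud(n,d):
    c=ctrl.camera_info(n);K=c['mtx'];T=c['T']
    v,u=np.mgrid[0:480,0:640]
    P=np.stack([(u-K[0,2])/K[0,0]*d,-(v-K[1,2])/K[1,1]*d,-d],-1)
    return P@T[:3,:3].T+T[:3,3]
def ray(n,u,v,z):
    c=ctrl.camera_info(n);K=c['mtx'];T=c['T']
    r=T[:3,:3]@np.array([(u-K[0,2])/K[0,0],-(v-K[1,2])/K[1,1],-1])
    o=T[:3,3];return o+r*(z-o[2])/r[2]
def proj(n,P):
    c=ctrl.camera_info(n);K=c['mtx'];T=c['T']
    q=(np.asarray(P,float)-T[:3,3])@T[:3,:3]
    return np.stack([K[0,2]+K[0,0]*q[...,0]/-q[...,2],K[1,2]-K[1,1]*q[...,1]/-q[...,2]],-1)
E
python3 - <<'E'
from h import *
for n in("top","scene"):
    z=np.load(f"{n}0.npz");p,d=z['p'],z['d'];C=cloud(n,d)
    if n=="top":
        for (u,v) in [(286,255),(270,255),(195,238),(125,237),(240,234),(410,240),(347,174),(234,168),(174,162),(300,300)]:
            print(u,v,C[v,u].round(4))
        crop=p[130:285,90:340]
        cv2.imwrite("pics/topc.png",cv2.resize(crop[:,:,::-1],None,fx=3.2,fy=3.2,interpolation=cv2.INTER_CUBIC))
    else:
        cv2.imwrite("pics/scc.png",cv2.resize(p[165:265,290:460][:,:,::-1],None,fx=4.7,fy=4.7,interpolation=cv2.INTER_CUBIC))
E
```

```text
286 255 [ 0.4786 -0.0326  0.0794]
270 255 [0.4847 0.0122 0.0218]
195 238 [0.5314 0.2027 0.0491]
125 237 [0.5353 0.3735 0.0755]
240 234 [0.5449 0.0931 0.0013]
410 240 [ 0.5162 -0.3605  0.0076]
347 174 [ 0.688  -0.1947  0.0591]
234 168 [0.709  0.0979 0.0678]
174 162 [0.7459 0.2693 0.004 ]
300 300 [ 0.3652 -0.0633  0.    ]
```

View pics/topc.png

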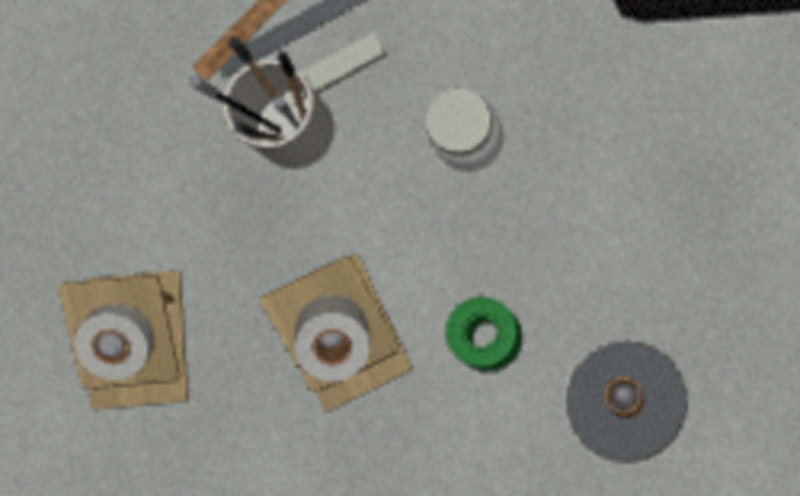

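View pics/scc.png

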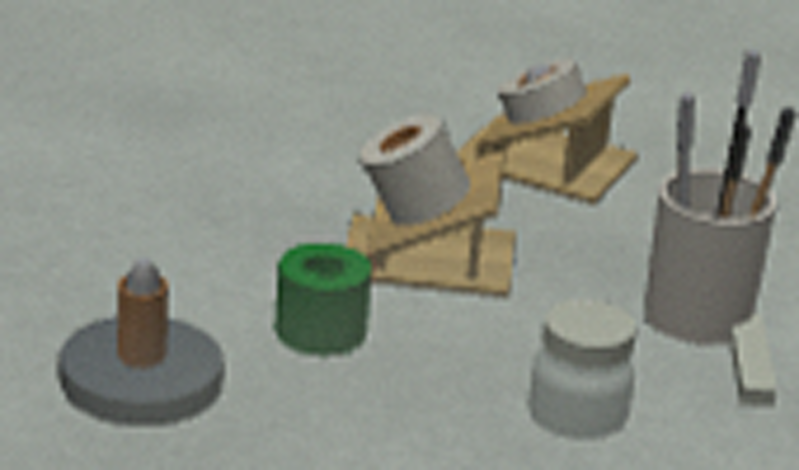

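The crops show the tall roll on the nearer stand (top-view crop (331,345), scene crop (415,170)). The short roll is on the far stand, and the core stands on the spindle. Next come precise fits.

```bash
python3 - <<'E'
from h import *
from scipy.optimize import least_squares
S={}
for n in("top","scene"):
    z=np.load(f"{n}0.npz");p,d=z['p'],z['d'];C=cloud(n,d);S[n]=(p,d,C)
    hsv=cv2.cvtColor(p,cv2.COLOR_RGB2HSV).astype(int)
    near=np.hypot(C[...,0]-.48,C[...,1]+.03)<.09
    tab=near&(C[...,2]<.006);print(n,'table z',np.median(C[tab][:,2]),C[tab][:,2].std())
    # base top
    m=near&(C[...,2]>.013)&(C[...,2]<.03)
    P=C[m];print(' basetop z',np.median(P[:,2]),P[:,2].std(),len(P))
    mm=m.astype(np.uint8);mm=cv2.morphologyEx(mm,cv2.MORPH_CLOSE,np.ones((9,9)))
    cs,_=cv2.findContours(mm,cv2.RETR_EXTERNAL,cv2.CHAIN_APPROX_NONE);c=max(cs,key=cv2.contourArea)
    (e,ax,a)=cv2.fitEllipse(c);print(' ellipse',e,ax,'ray z.02',ray(n,*e,.02).round(4))
    # core brown
    m=near&(hsv[...,0]<16)&(hsv[...,1]>60)
    P=C[m];print(' core n',len(P),P.min(0).round(4),P.max(0).round(4))
    vv,uu=np.nonzero(m);print(' px',uu.min(),uu.max(),vv.min(),vv.max())
    if n=="top":
        cs,_=cv2.findContours(m.astype(np.uint8),cv2.RETR_EXTERNAL,cv2.CHAIN_APPROX_NONE);c=max(cs,key=cv2.contourArea)
        e=cv2.minEnclosingCircle(c);print(' core circ',e,ray(n,*e[0],.07).round(4))
    # roll: white, near stand
    near=np.hypot(C[...,0]-.535,C[...,1]-.205)<.09
    m=near&(hsv[...,1]<25)&(C[...,2]>.05)
    P=C[m];print(' roll',len(P),P.min(0).round(4),P.max(0).round(4))
    top=P[P[:,2]>.03]
    np.save(f"roll_{n}.npy",P)
    # board: yellowish
    m=near&(hsv[...,1]>50)&(hsv[...,0]>10)&(hsv[...,0]<28)
    P=C[m];print(' wood',len(P),P.min(0).round(4),P.max(0).round(4))
    vis=p.copy();vis[m]=[255,0,0];vv,uu=np.nonzero(near);
    cv2.imwrite(f"pics/m_{n}.png",cv2.resize(vis[vv.min():vv.max(),uu.min():uu.max()][:,:,::-1],None,fx=5,fy=5,interpolation=0))
    np.save(f"wood_{n}.npy",P)
P=np.concatenate([np.load(f"wood_{n}.npy") for n in("top","scene")])
print(np.histogram(P[:,2],20))
E
```

```text
top table z -8.33201115111315e-05 0.0028928709667804912
 basetop z 0.0198436120106249 0.0030595673741211564 979
 ellipse (285.240966796875, 255.1176300048828) (36.68281173706055, 36.91343307495117) ray z.02 [ 0.4835 -0.0277  0.02  ]
 core n 59 [ 0.4691 -0.0424  0.0194] [ 0.5021 -0.0143  0.0739]
 px 279 290 248 260
 core circ ((284.25640869140625, 253.7948760986328), 6.411643028259277) [ 0.4826 -0.0278  0.07  ]
 roll 375 [0.5024 0.1715 0.0503] [0.5693 0.2261 0.1049]
 wood 883 [ 0.4861  0.1505 -0.0057] [0.6128 0.2603 0.0962]
scene table z -0.0007237812743026151 0.0018473238757916435
 basetop z 0.018997984593046247 0.0026262839758461947 485
 ellipse (319.7890625, 242.66505432128906) (18.62272834777832, 34.989532470703125) ray z.02 [ 0.4927 -0.0386  0.02  ]
 core n 133 [ 0.4714 -0.0472  0.0212] [ 0.5017 -0.0152  0.0698]
 px 315 325 224 242
 roll 292 [0.5002 0.1647 0.0501] [0.6016 0.2219 0.1007]
 wood 594 [ 0.4797  0.1554 -0.0007] [0.6135 0.2638 0.0925]
(array([  2,  76, 406,  87,  18,  38,  83,  55,  47,  44,  56,  97, 170,
       167,  52,  10,  25,  20,  13,  11]), array([-0.00567141, -0.00058033,  0.00451076,  0.00960185,  0.01469293,
        0.01978402,  0.02487511,  0.02996619,  0.03505728,  0.04014837,
        0.04523946,  0.05033054,  0.05542163,  0.06051272,  0.0656038 ,
        0.07069489,  0.07578598,  0.08087706,  0.08596815,  0.09105924,
        0.09615033]))
```

```bash
python3 - <<'E'
from h import *
from scipy.optimize import least_squares
for n in("top","scene"):
    d=(.483,-.028)
    print(n,'axis proj',proj(n,[[*d,.02],[*d,.045],[*d,.07],[*d,.085]]).round(1))
    z=np.load(f"{n}0.npz");p,dd=z['p'],z['d'];C=cloud(n,dd)
    P=np.load(f"wood_{n}.npy");b=P[(P[:,2]>.03)&(P[:,2]<.07)]
    def f(q): # board plane, 0.5 tilt : z = .045+tan*( (x-px)cos+(y-py)sin )
        return .045-b[:,2]+np.tan(.5)*((b[:,0]-.54)*np.cos(q[0])+(b[:,1]-.2)*np.sin(q[0])-q[1])
    r=least_squares(f,[0,0],loss='soft_l1',f_scale=.003);print(' board yaw',r.x,np.sqrt(np.mean(r.fun**2)))
    # roll joint fit: cylinder with side + top face, unknown x,y,yaw of peg foot
    R=np.load(f"roll_{n}.npy")
    def g(q):
        a=np.array([-np.sin(.5)*np.cos(q[2]),-np.sin(.5)*np.sin(q[2]),np.cos(.5)])
        v=R-np.array([q[0],q[1],.045]);h=v@a;rad=np.linalg.norm(v-h[:,None]*a,axis=1)
        return np.where(np.abs(rad-.029)<np.abs(h-.05),rad-.029,h-.05)
    r=least_squares(g,[.55,.2,0],loss='soft_l1',f_scale=.002);print(' roll fit',r.x.round(4),np.sqrt(np.mean(r.fun**2)),np.median(abs(r.fun)))
    q=r.x;a=np.array([-np.sin(.5)*np.cos(q[2]),-np.sin(.5)*np.sin(q[2]),np.cos(.5)]);print(' top centre',(np.array([q[0],q[1],.045])+.05*a).round(4))
    # hole in top face
    hsv=cv2.cvtColor(p,cv2.COLOR_RGB2HSV).astype(int)
    # bin
    m=(np.abs(C[...,0]-.52)<.11)&(np.abs(C[...,1]+.36)<.11)&(C[...,2]>.07)&(C[...,2]<.09)&(hsv[...,1]<60)
    B=C[m];rc=cv2.minAreaRect(B[:,:2].astype(np.float32));print(' bin',len(B),rc)
# base plate from top
P=np.load("wood_top.npy");b=P[P[:,2]<.02];rc=cv2.minAreaRect(P[:,:2].astype(np.float32));print(rc)
E
```

```text
top axis proj [[285.4 255.3]
 [284.9 254.5]
 [284.3 253.6]
 [284.  253.1]]
 board yaw [0.44399409 0.01213372] 0.007700258160412532
 roll fit [0.5478 0.2119 0.4438] 0.004943670279963315 0.001666186627276963
 top centre [0.5261 0.2017 0.0889]
 bin 498 ((0.513034999370575, -0.3510405123233795), (0.1400388926267624, 0.14208948612213135), 12.006591796875)
scene axis proj [[319.2 239.9]
 [319.3 232.4]
 [319.5 224.7]
 [319.6 220. ]]
 board yaw [0.4789727  0.01551022] 0.005878890953176624
 roll fit [0.5474 0.209  0.4826] 0.00306124945911307 0.0017480773418784117
 top centre [0.5261 0.1979 0.0889]
 bin 784 ((0.5157171487808228, -0.3518478274345398), (0.14254099130630493, 0.14479826390743256), 11.622262954711914)
((0.548672616481781, 0.20904628932476044), (0.11031144112348557, 0.08050467073917389), 25.274028778076172)
```

View pics/m_top.png

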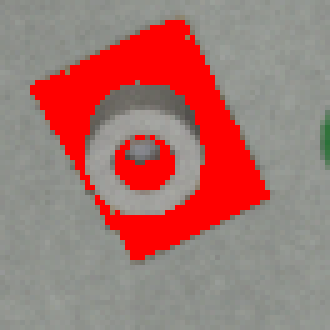

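Both views agree:

| Item | Measurement |
|---|---|
| Dispenser | (0.483, -0.028) |
| Bin | (0.514, -0.351) |
| Stand | (0.548, 0.210), yaw about 0.45 |

The sizes match the given ones (bin 140 mm, plate 110x80 mm). I'll now compute the first moves.

```bash
cat >> h.py <<'E'
from scipy.spatial.transform import Rotation as Ro
def pose():
    s=ctrl.sense();q=s['ee_rot'];return np.array(s['tcp_pos']),Ro.from_quat([q[1],q[2],q[3],q[0]]),s
def down(yaw):
    c,s_=np.cos(yaw),np.sin(yaw);return Ro.from_matrix(np.array([[c,s_,0],[s_,-c,0],[0,0,-1]]))
def tilt(yaw,t=.5):
    a=np.array([-np.sin(t)*np.cos(yaw),-np.sin(t)*np.sin(yaw),np.cos(t)])
    y=np.array([np.sin(yaw),-np.cos(yaw),0]);z=-a;return Ro.from_matrix(np.stack([np.cross(y,z),y,z],1)),a
def rel(p,R):
    p0,R0,s=pose();print('turn',(R0.inv()*R).as_rotvec(degrees=True).round(2),'shift',(R0.inv().apply(np.array(p)-p0)*1000).round(1))
E
python3 - <<'E'
from h import *
rel([.483,-.028,.17],down(.28)); rel([.483,-.028,.17],down(.45))
E
```

```text
turn [-0.06 -0.    0.1 ] shift [ 456.2 -513.5   83.2]
turn [-0.06 -0.01 -9.64] shift [ 456.2 -513.5   83.2]
```

Request:
servo_tool(targets=[[[0,0,-9.6],[456,-514,0],0],[[0,0,-9.6],[456,-514,0],0],[[0,0,-9.6],[456,-514,0],0],[[0,0,-9.6],[456,-514,0],0],[[0,0,-9.6],[456,-514,0],0],[[0,0,-9.6],[456,-514,0],0],[[0,0,-9.6],[456,-514,0],0],[[0,0,-9.6],[456,-514,0],0],[[0,0,-9.6],[456,-514,0],0],[[0,0,-9.6],[456,-514,0],0],[[0,0,-9.6],[456,-514,0],0],[[0,0,-9.6],[456,-514,0],0],[[0,0,-9.6],[456,-514,0],0],[[0,0,-9.6],[456,-514,0],0],[[0,0,-9.6],[456,-514,0],0],[[0,0,-9.6],[456,-514,83],0],[[0,0,-9.6],[456,-514,83],0],[[0,0,-9.6],[456,-514,83],0],[[0,0,-9.6],[456,-514,83],0],[[0,0,-9.6],[456,-514,83],0]])

```text
time: 1.77
tcp_pos: [0.4824, -0.0273, 0.1696]
ee_rot: [-0.001, 0.975, 0.224, -0.001]
contact_force: [-0.3, -0.5, 1.1]
gripper_width: 0.0856
```

```bash
python3 - <<'E'
from h import *
rel([.483,-.028,.17],down(.45)); rel([.483,-.028,.055],down(.45))
E
```

```text
turn [-0.11  0.09  0.05] shift [ 0.3  0.9 -0.4]
turn [-0.11  0.09  0.05] shift [  0.4   1.1 114.6]
```

Request:
servo_tool(targets=[[[0,0,0],[0,1,40],0],[[0,0,0],[0,1,75],0],[[0,0,0],[0,1,100],0],[[0,0,0],[0,1,114],0],[[0,0,0],[0,1,114],0],[[0,0,0],[0,1,114],0],[[0,0,0],[0,1,114],1],[[0,0,0],[0,1,114],1],[[0,0,0],[0,1,114],1],[[0,0,0],[0,1,114],1],[[0,0,0],[0,1,114],1],[[0,0,0],[0,1,114],1],[[0,0,0],[0,1,114],1],[[0,0,0],[0,1,114],1],[[0,0,0],[0,1,114],1],[[0,0,0],[0,1,114],1]])

```text
time: 3.1
tcp_pos: [0.4829, -0.0281, 0.0565]
ee_rot: [-0.001, 0.975, 0.224, -0.001]
contact_force: [-2.1, 0.1, 5.9]
gripper_width: 0.0284
```

Width is 28 mm, so the core is held. Lift straight up.

Request:
servo_tool(targets=[[[0,0,0],[0,0,-15],1],[[0,0,0],[0,0,-35],1],[[0,0,0],[0,0,-65],1],[[0,0,0],[0,0,-100],1],[[0,0,0],[0,0,-130],1],[[0,0,0],[0,0,-130],1],[[0,0,0],[0,0,-130],1]])

```text
time: 3.68
tcp_pos: [0.4837, -0.0282, 0.1883]
ee_rot: [-0.0, 0.975, 0.224, 0.001]
contact_force: [0.1, 0.9, -0.8]
gripper_width: 0.0284
```

```bash
python3 - <<'E'
from h import *
p,d=ctrl.snapshot("scene");cv2.imwrite("pics/s1.png",cv2.resize(p[100:350,190:470][:,:,::-1],None,fx=2.4,fy=2.4))
rel([.514,-.3515,.19],down(.45)); rel([.514,-.3515,.08],down(.45))
E
```

```text
turn [-0.05  0.    0.06] shift [-113.2  304.5   -3.6]
turn [-0.05  0.    0.06] shift [-113.2  304.6  106.4]
```

View pics/s1.png

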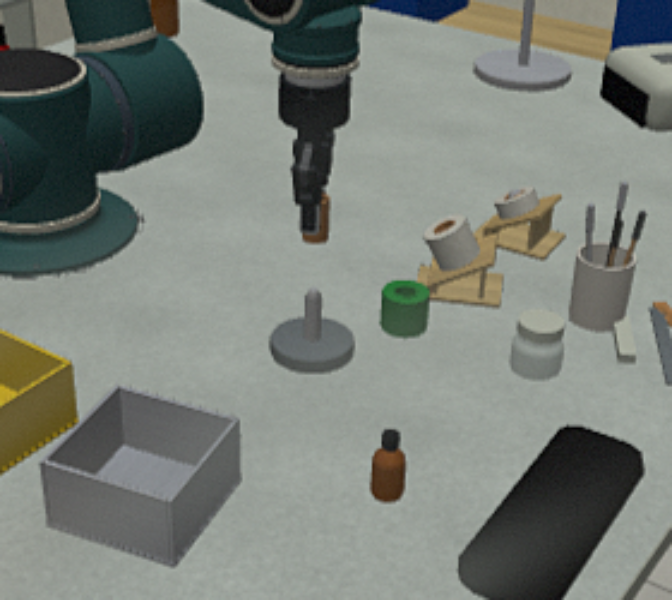

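The core is in the gripper (crop (317,218)) and the spindle is bare. I'll carry it over the bin.

Request:
servo_tool(targets=[[[0,0,0],[-12,32,0],1],[[0,0,0],[-26,70,0],1],[[0,0,0],[-40,108,0],1],[[0,0,0],[-54,146,0],1],[[0,0,0],[-68,184,0],1],[[0,0,0],[-82,222,0],1],[[0,0,0],[-98,260,0],1],[[0,0,0],[-108,290,0],1],[[0,0,0],[-113,305,0],1],[[0,0,0],[-113,305,0],1],[[0,0,0],[-113,305,30],1],[[0,0,0],[-113,305,60],1],[[0,0,0],[-113,305,84],1],[[0,0,0],[-113,305,84],1],[[0,0,0],[-113,305,84],1],[[0,0,0],[-113,305,84],0],[[0,0,0],[-113,305,84],0],[[0,0,0],[-113,305,84],0],[[0,0,0],[-113,305,84],0],[[0,0,0],[-113,305,84],0]])

```text
time: 5.4
tcp_pos: [0.5146, -0.352, 0.1032]
ee_rot: [-0.0, 0.975, 0.224, 0.0]
contact_force: [0.4, 0.0, 1.4]
gripper_width: 0.0846
```

Request:
servo_tool(targets=[[[0,0,0],[0,0,-35],0],[[0,0,0],[0,0,-70],0],[[0,0,0],[0,0,-100],0],[[0,0,0],[0,0,-110],0],[[0,0,0],[0,0,-110],0]])

```text
time: 5.82
tcp_pos: [0.5152, -0.3526, 0.2169]
ee_rot: [0.002, 0.975, 0.224, 0.002]
contact_force: [0.1, 0.3, 0.0]
gripper_width: 0.0858
```

```bash
python3 - <<'E'
from h import *
p,d=ctrl.snapshot("scene");cv2.imwrite("pics/s2.png",cv2.resize(p[100:350,150:430][:,:,::-1],None,fx=2.4,fy=2.4))
yaw=.45;R,a=tilt(yaw);foot=np.array([.548,.2105,.045])
for s in (.12,.032-.003+0.006): pass
rel(foot+a*.14,R);rel([.45,.1,.22],R)
E
```

```text
turn [ 0.1  28.56  0.08] shift [ 208.  -492.1   45.8]
turn [ 0.1  28.56  0.08] shift [ 138.8 -435.2   -6.3]
```

View pics/s2.png

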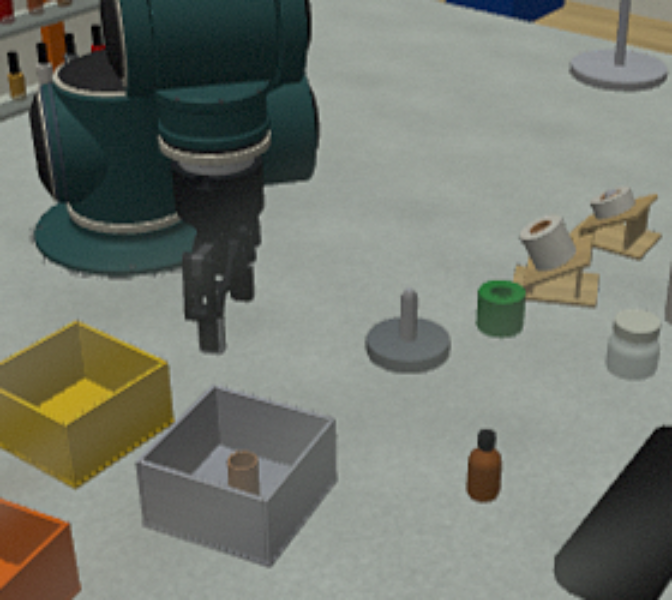

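The core is in the bin (crop (243,470)). Next I'll move to the pre-grasp on the tall roll's axis.

Request:
servo_tool(targets=[[[0,0,0],[15,-35,0],0],[[0,0,0],[32,-75,0],0],[[0,0,0],[49,-115,0],0],[[0,0,0],[66,-155,0],0],[[0,0,0],[83,-195,0],0],[[0,4,0],[100,-235,0],0],[[0,9,0],[116,-275,0],0],[[0,14,0],[134,-315,0],0],[[0,19,0],[151,-355,0],0],[[0,24,0],[168,-395,0],0],[[0,28.5,0],[185,-435,0],0],[[0,28.5,0],[200,-470,15],0],[[0,28.5,0],[208,-492,35],0],[[0,28.5,0],[208,-492,45.8],0],[[0,28.5,0],[208,-492,45.8],0],[[0,28.5,0],[208,-492,45.8],0],[[0,28.5,0],[208,-492,45.8],0]])

```text
time: 7.28
tcp_pos: [0.4879, 0.1804, 0.1681]
ee_rot: [-0.054, 0.945, 0.216, 0.241]
contact_force: [-0.1, -0.2, 0.4]
gripper_width: 0.085
```

```bash
python3 - <<'E'
from h import *
p,d=ctrl.snapshot("scene");cv2.imwrite("pics/s3.png",cv2.resize(p[120:280,260:460][:,:,::-1],None,fx=3.5,fy=3.5))
yaw=.45;R,a=tilt(yaw);foot=np.array([.548,.2105,.045])
print(np.round(pose()[2]['joint_pos'],2))
rel(foot+a*.035,R)
E
```

```text
[ 0.26 -0.49  2.16  0.11  0.99  1.34]
turn [0.13 0.03 0.03] shift [ -0.3  -1.5 105.5]
```

View pics/s3.png

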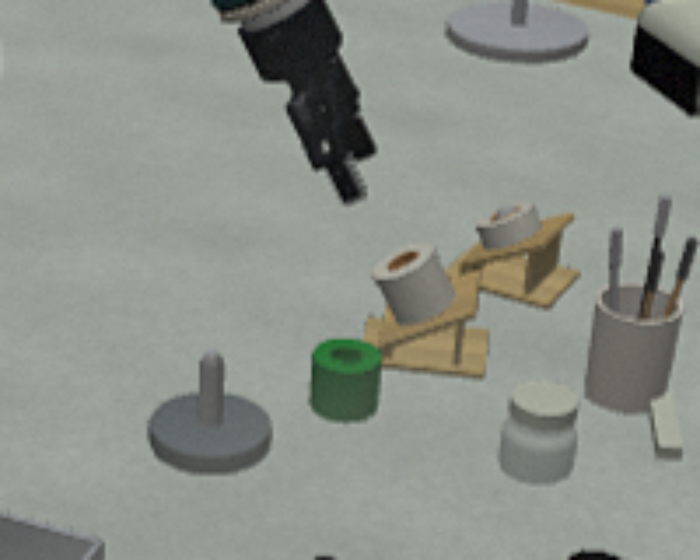

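The gripper is lined up with the roll's axis. I'll advance along it and close.

Request:
servo_tool(targets=[[[0,0,0],[0,-1.5,30],0],[[0,0,0],[0,-1.5,55],0],[[0,0,0],[0,-1.5,75],0],[[0,0,0],[0,-1.5,90],0],[[0,0,0],[0,-1.5,100],0],[[0,0,0],[0,-1.5,105],0],[[0,0,0],[0,-1.5,105],0],[[0,0,0],[0,-1.5,105],0],[[0,0,0],[0,-1.5,105],1],[[0,0,0],[0,-1.5,105],1],[[0,0,0],[0,-1.5,105],1],[[0,0,0],[0,-1.5,105],1],[[0,0,0],[0,-1.5,105],1],[[0,0,0],[0,-1.5,105],1],[[0,0,0],[0,-1.5,105],1]])

```text
time: 8.58
tcp_pos: [0.5331, 0.2031, 0.0777]
ee_rot: [-0.054, 0.944, 0.216, 0.242]
contact_force: [-9.6, -6.7, 11.4]
gripper_width: 0.0563
```

```bash
python3 - <<'E'
from h import *
p,d=ctrl.snapshot("scene");cv2.imwrite("pics/s4.png",cv2.resize(p[120:280,260:460][:,:,::-1],None,fx=3.5,fy=3.5))
E
```

```text
(no output)
```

View pics/s4.png

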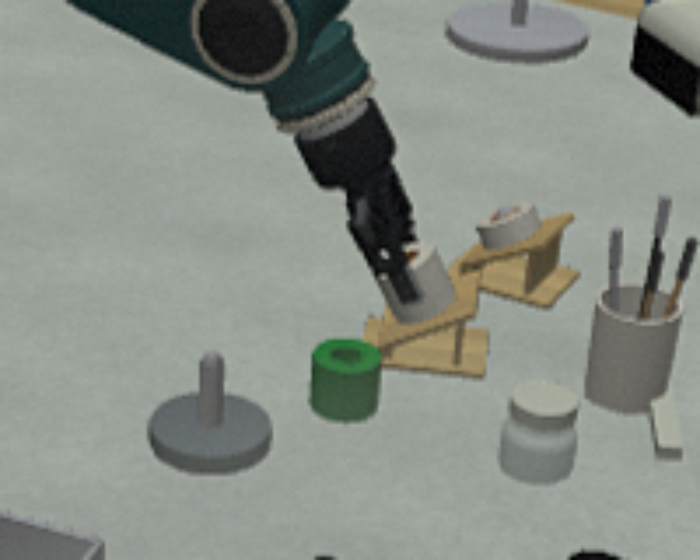

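The roll is gripped (56 mm, crop (420,280)). I'll draw it off along the peg.

Request:
servo_tool(targets=[[[0,0,0],[0,0,-5],1],[[0,0,0],[0,0,-12],1],[[0,0,0],[0,0,-20],1],[[0,0,0],[0,0,-28],1],[[0,0,0],[0,0,-36],1],[[0,0,0],[0,0,-46],1],[[0,0,0],[0,0,-60],1],[[0,0,0],[0,0,-75],1],[[0,0,0],[0,0,-75],1],[[0,0,0],[0,0,-75],1]])

```text
time: 9.47
tcp_pos: [0.5008, 0.1876, 0.1446]
ee_rot: [-0.054, 0.944, 0.216, 0.243]
contact_force: [0.9, 0.1, -0.7]
gripper_width: 0.0561
```

```bash
python3 - <<'E'
from h import *
p,d=ctrl.snapshot("scene");cv2.imwrite("pics/s5.png",cv2.resize(p[120:280,260:460][:,:,::-1],None,fx=3.5,fy=3.5))
rel([.483,-.028,.17],down(.45));rel([.483,.18,.20],down(.45));print(pose()[0])
E
```

```text
turn [  0.17 -28.72   0.  ] shift [-83.6 186.6 -75.3]
turn [  0.17 -28.72   0.  ] shift [ 10.3  -0.7 -58.7]
[0.50061344 0.18757797 0.14356999]
```

View pics/s5.png

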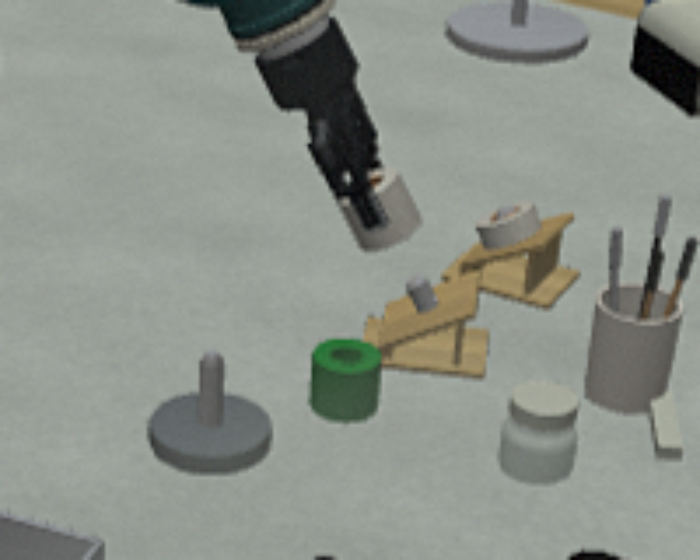

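The roll is off the peg and held. I'll set it upright, then carry it over the spindle.

Request:
servo_tool(targets=[[[0,0,0],[5,0,-20],1],[[0,-6,0],[10,0,-40],1],[[0,-12,0],[10,0,-58],1],[[0,-18,0],[10,0,-58],1],[[0,-24,0],[0,20,-60],1],[[0,-28.7,0],[-14,48,-63],1],[[0,-28.7,0],[-29,78,-65],1],[[0,-28.7,0],[-44,108,-68],1],[[0,-28.7,0],[-59,138,-71],1],[[0,-28.7,0],[-74,168,-74],1],[[0,-28.7,0],[-83.6,186.6,-75.3],1],[[0,-28.7,0],[-83.6,186.6,-75.3],1],[[0,-28.7,0],[-83.6,186.6,-75.3],1],[[0,-28.7,0],[-83.6,186.6,-75.3],1],[[0,-28.7,0],[-83.6,186.6,-75.3],1]])

```text
time: 10.77
tcp_pos: [0.4831, -0.0272, 0.1697]
ee_rot: [0.001, 0.975, 0.223, 0.0]
contact_force: [0.1, -0.1, -0.9]
gripper_width: 0.0564
```

```bash
python3 - <<'E'
from h import *
C={}
for n in("scene","top"):
    p,d=ctrl.snapshot(n);np.savez(f"{n}6.npz",p=p,d=d);C[n]=p
u,v=proj("top",[.483,-.028,.05]).astype(int)
a=cv2.resize(C["scene"][120:280,250:390],(525,600),interpolation=2);b=C["top"][v-50:v+50,u-45:u+45]
cv2.imwrite("pics/s6.png",a[:,:,::-1]);cv2.imwrite("pics/t6.png",cv2.resize(b,(540,600),interpolation=2)[:,:,::-1])
rel([.483,-.028,.17],down(.45))
for n in("scene",): print(proj(n,[[.483,-.028,z] for z in(.02,.085,.133,.183)]).round(1))
E
```

```text
turn [ 0.16 -0.03  0.03] shift [-0.5  0.7 -0.1]
[[319.2 239.9]
 [319.6 220. ]
 [319.9 204.7]
 [320.3 188.1]]
```

View pics/s6.png

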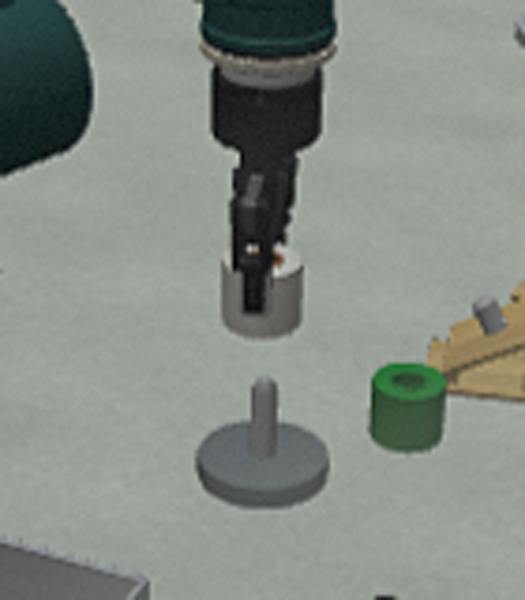

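View pics/t6.png

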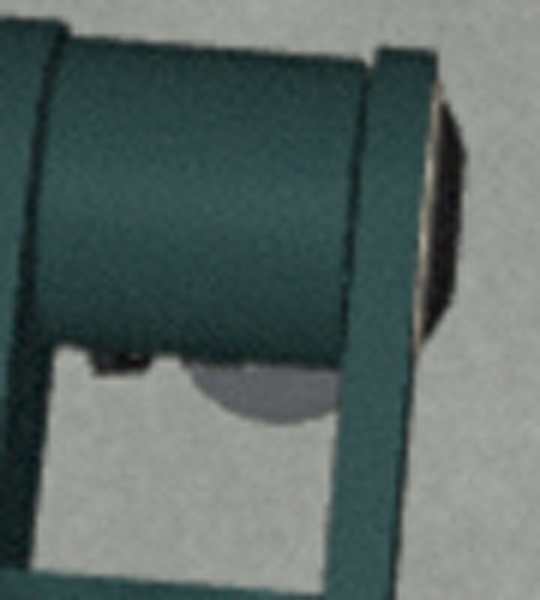

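The roll is upright in the gripper (crop (262,290)) above the spindle (264,420), so it's roughly coaxial. I'll measure the remaining offset along tool x at subpixel.

```bash
python3 - <<'E'
from h import *
z=np.load("scene6.npz");p,d=z['p'],z['d'];C=cloud("scene",d)
g=cv2.cvtColor(p,cv2.COLOR_RGB2GRAY).astype(float)
def edges(v,u0,u1):
    r=g[v,u0:u1+1];dg=np.diff(r);k=np.abs(dg);h=len(k)//2
    o=[]
    for sl,off in((slice(0,h),0),(slice(h,None),h)):
        w=k[sl].copy();i=w.argmax();lo=max(0,i-1);ww=w[lo:i+2];o.append(u0+off+lo+(ww*np.arange(len(ww))).sum()/ww.sum()+.5)
    return np.round(o,2),round(sum(o)/2,2)
for v in range(194,206): print('roll',v,edges(v,304,337))
for v in range(222,234): print('spin',v,edges(v,312,328))
pr=lambda P:proj("scene",P).round(2)
print(pr([[.483,-.028,.045],[.483,-.028,.15]]))
m=(np.hypot(C[...,0]-.483,C[...,1]+.028)<.04)&(C[...,2]>.12)&(C[...,2]<.19)
print(C[m].min(0),C[m].max(0))
E
```

```text
roll 194 (array([308.59, 330.32]), np.float64(319.45))
roll 195 (array([308.54, 330.31]), np.float64(319.43))
roll 196 (array([314.33, 330.3 ]), np.float64(322.32))
roll 197 (array([314.27, 330.37]), np.float64(322.32))
roll 198 (array([314.31, 330.36]), np.float64(322.33))
roll 199 (array([314.27, 330.25]), np.float64(322.26))
roll 200 (array([314.4 , 329.94]), np.float64(322.17))
roll 201 (array([314.3 , 329.91]), np.float64(322.11))
roll 202 (array([308.58, 329.96]), np.float64(319.27))
roll 203 (array([308.53, 329.84]), np.float64(319.19))
roll 204 (array([308.71, 329.97]), np.float64(319.34))
roll 205 (array([308.87, 329.9 ]), np.float64(319.38))
spin 222 (array([317.31, 323.3 ]), np.float64(320.31))
spin 223 (array([316.54, 323.48]), np.float64(320.01))
spin 224 (array([316.61, 323.7 ]), np.float64(320.16))
spin 225 (array([316.65, 323.67]), np.float64(320.16))
spin 226 (array([316.61, 323.7 ]), np.float64(320.16))
spin 227 (array([316.61, 323.73]), np.float64(320.17))
spin 228 (array([316.63, 323.61]), np.float64(320.12))
spin 229 (array([316.6 , 323.56]), np.float64(320.08))
spin 230 (array([316.57, 323.53]), np.float64(320.05))
spin 231 (array([316.59, 323.5 ]), np.float64(320.04))
spin 232 (array([313.6 , 323.53]), np.float64(318.57))
spin 233 (array([315.83, 323.67]), np.float64(319.75))
[[319.33 232.4 ]
 [320.05 199.15]]
[ 0.4550457  -0.06576805  0.13009392] [0.51290321 0.00999357 0.1890417 ]
```

```bash
python3 - <<'E'
from h import *
from scipy.optimize import least_squares
z=np.load("scene6.npz");p,d=z['p'],z['d'];C=cloud("scene",d)
hsv=cv2.cvtColor(p,cv2.COLOR_RGB2HSV).astype(int)
vv,uu=np.mgrid[0:480,0:640]
f=np.array([-.57,.82]) 
def fit(m,r):
    P=C[m][:,:2]
    g=lambda q:np.linalg.norm(P-q,axis=1)-r
    s=least_squares(g,[.483,-.028]-0*f,loss='soft_l1',f_scale=.002);print(m.sum(),s.x.round(4),np.median(abs(s.fun)));return s.x
roll=(uu>=321)&(uu<=329)&(vv>=195)&(vv<=204)&(hsv[...,2]>80)
roll|=(uu>=310)&(uu<=312)&(vv>=198)&(vv<=204)&(hsv[...,2]>80)
sp=(uu>=318)&(uu<=322)&(vv>=223)&(vv<=234)
a=fit(roll,.029);b=fit(sp,.010);D=b-a;print('spindle-roll',D,'tool x,y',D@[.9,.435],D@[.435,-.9])
E
```

```text
109 [ 0.4814 -0.0285] 0.00120144679382269
60 [ 0.4835 -0.0287] 0.0017901400960183876
spindle-roll [ 0.00209333 -0.00012724] tool x,y 0.0018286443324564419 0.001025111690061092
```

Request:
servo_tool(targets=[[[0,0,0],[3.2,0.8,0],1],[[0,0,0],[3.2,0.8,15],1],[[0,0,0],[3.2,0.8,30],1],[[0,0,0],[3.2,0.8,42],1],[[0,0,0],[3.2,0.8,48],1],[[0,0,0],[3.2,0.8,52],1],[[0,0,0],[3.2,0.8,56],1],[[0,0,0],[3.2,0.8,60],1],[[0,0,0],[3.2,0.8,64],1],[[0,0,0],[3.2,0.8,64],1]])

```text
time: 11.7
tcp_pos: [0.4863, -0.0266, 0.1054]
ee_rot: [0.001, 0.975, 0.223, 0.0]
contact_force: [-0.1, 0.0, -0.6]
gripper_width: 0.0565
```

```bash
python3 - <<'E'
from h import *
p,d=ctrl.snapshot("scene")
cv2.imwrite("pics/s7.png",cv2.resize(p[120:280,250:390],(525,600),interpolation=2)[:,:,::-1])
print(pose()[2]['contact_force'],pose()[0])
E
```

```text
[ 0.46899932 -0.42438636 -1.59193699] [ 0.48638741 -0.02665361  0.10578734]
```

View pics/s7.png

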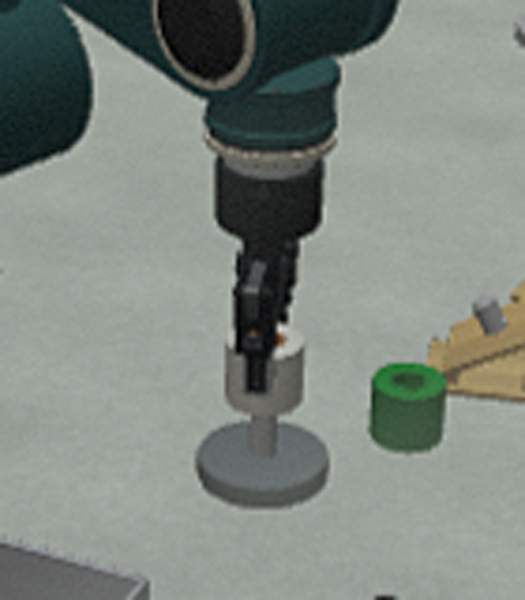

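The spindle has entered the bore with no contact force. I'll continue down.

Request:
servo_tool(targets=[[[0,0,0],[0,0,5],1],[[0,0,0],[0,0,10],1],[[0,0,0],[0,0,15],1],[[0,0,0],[0,0,20],1],[[0,0,0],[0,0,20],1]])

```text
time: 12.17
tcp_pos: [0.4859, -0.0266, 0.0844]
ee_rot: [0.001, 0.975, 0.223, -0.0]
contact_force: [0.3, 0.5, -1.9]
gripper_width: 0.0565
```

Request:
servo_tool(targets=[[[0,0,0],[0,0,5],1],[[0,0,0],[0,0,10],1],[[0,0,0],[0,0,15],1],[[0,0,0],[0,0,19],1],[[0,0,0],[0,0,19],1]])

```text
time: 12.58
tcp_pos: [0.4855, -0.0267, 0.0644]
ee_rot: [0.001, 0.975, 0.223, -0.001]
contact_force: [-0.5, -0.3, -1.2]
gripper_width: 0.056
```

Request:
servo_tool(targets=[[[0,0,0],[0,0,2],1],[[0,0,0],[0,0,4],1],[[0,0,0],[0,0,5],1],[[0,0,0],[0,0,5],1]])

```text
time: 12.92
tcp_pos: [0.4854, -0.0267, 0.0592]
ee_rot: [0.001, 0.975, 0.223, -0.001]
contact_force: [0.1, -0.9, -1.6]
gripper_width: 0.0564
```

Request:
servo_tool(targets=[[[0,0,0],[0,0,0.7],1],[[0,0,0],[0,0,1.5],1],[[0,0,0],[0,0,1.5],1]])

```text
time: 13.17
tcp_pos: [0.4856, -0.0267, 0.0584]
ee_rot: [0.001, 0.975, 0.223, -0.001]
contact_force: [-4.2, 0.1, 7.6]
gripper_width: 0.0566
```

Request:
servo_tool(targets=[[[0,0,0],[0,0,0.7],1],[[0,0,0],[0,0,0.7],1]])

```text
time: 13.33
tcp_pos: [0.4858, -0.0267, 0.0584]
ee_rot: [0.001, 0.975, 0.223, -0.001]
contact_force: [-4.0, -0.8, 7.7]
gripper_width: 0.0565
```

```bash
python3 - <<'E'
from h import *
p,d=ctrl.snapshot("scene")
cv2.imwrite("pics/s8.png",cv2.resize(p[170:270,270:370],(600,600),interpolation=2)[:,:,::-1])
print(pose()[2]['contact_force'],pose()[0])
E
```

```text
[-4.18899811 -0.14393322  6.39148849] [ 0.48579921 -0.02671461  0.05839028]
```

View pics/s8.png

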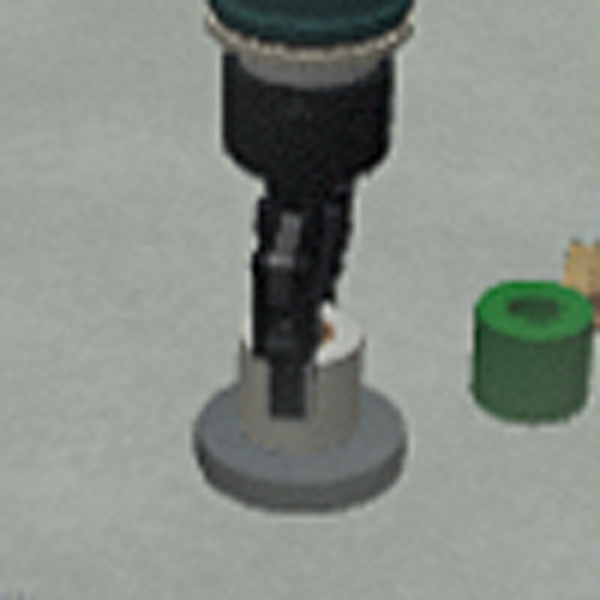

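The roll stands on the base with about 7 N of contact. I'll open the fingers and retreat straight up.

Request:
servo_tool(targets=[[[0,0,0],[0,0,0],0],[[0,0,0],[0,0,0],0],[[0,0,0],[0,0,0],0],[[0,0,0],[0,0,0],0],[[0,0,0],[0,0,0],0],[[0,0,0],[0,0,0],0]])

```text
time: 13.88
tcp_pos: [0.4858, -0.0267, 0.0583]
ee_rot: [0.001, 0.975, 0.223, -0.001]
contact_force: [0.8, 0.4, 0.2]
gripper_width: 0.0856
```

Request:
servo_tool(targets=[[[0,0,0],[0,0,-10],0],[[0,0,0],[0,0,-25],0],[[0,0,0],[0,0,-45],0],[[0,0,0],[0,0,-75],0],[[0,0,0],[0,0,-110],0],[[0,0,0],[0,0,-140],0],[[0,0,0],[-30,30,-150],0],[[0,0,0],[-50,70,-150],0],[[0,0,0],[-50,110,-150],0],[[0,0,0],[-50,150,-150],0],[[0,0,0],[-50,150,-150],0],[[0,0,0],[-50,150,-150],0]])

```text
time: 14.88
tcp_pos: [0.5063, -0.1848, 0.2087]
ee_rot: [0.001, 0.975, 0.222, -0.001]
contact_force: [-0.6, -0.1, 0.2]
gripper_width: 0.0851
```

```bash
python3 - <<'E'
from h import *
for n in("scene","top"):
    p,d=ctrl.snapshot(n);np.savez(f"{n}9.npz",p=p,d=d)
    if n=="scene": cv2.imwrite("pics/s9.png",cv2.resize(p[160:340,200:460],(780,540),interpolation=2)[:,:,::-1])
    else: cv2.imwrite("pics/t9.png",p[:,:,::-1])
    C=cloud(n,d);m=(np.hypot(C[...,0]-.483,C[...,1]+.028)<.035)&(C[...,2]>.06)&(C[...,2]<.08)
    print(n,m.sum(),np.percentile(C[m][:,2],[10,50,90]).round(4))
E
```

```text
scene 213 [0.0635 0.0689 0.0722]
top 362 [0.0665 0.0702 0.0745]
```

View pics/s9.png

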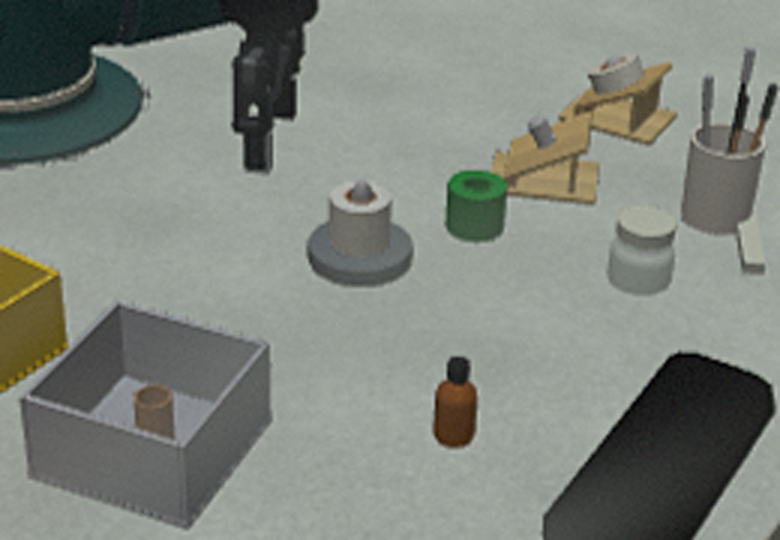

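View pics/t9.png

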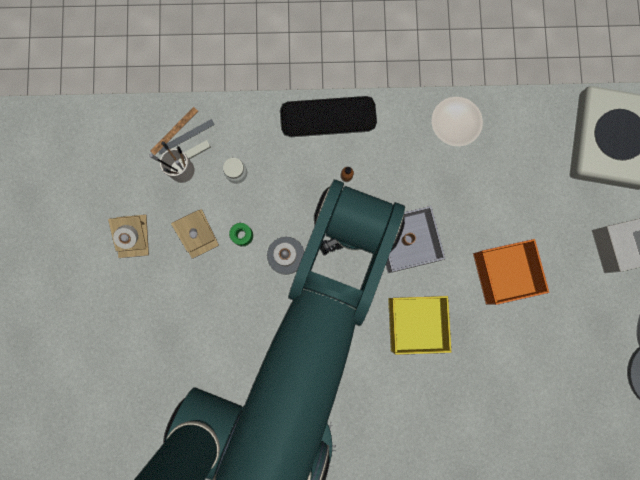

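The roll sits upright on the spindle (scene crop (360,225), top view (285,254)). Its top is at 70 mm, which is fully home. The core is in the metal bin (crop (155,408)), and the other objects look unmoved. Handing the job in.

```bash
python3 -c "
from rig import ctrl
print(ctrl.sense()['time'],ctrl.job_done())"
```

```text
the job is handed in; nothing more can be done
14.9833 None
```

I dropped the empty core into the bare-metal bin, then drew the taller roll off its peg and lowered it onto the spindle. It met the base with about 8 N, and I then let go. The job was handed in at 15.0 s.

**Last checks:** The roll's top face measured 70 mm (top camera) and 69 mm (scene camera), against an expected 70 mm, so it is fully home. The core is in the bin and the gripper is clear with near-zero force. By eye, the shorter roll, jar, bottle, brush cup and look-alikes are where they were.

**Disagreement:** Before lowering, two estimates of the roll-to-spindle offset differed: about 3.7 mm from image edges and 1.8 mm from depth. I corrected by 3.2 mm, and the roll slid on with almost no contact force.

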